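# Close two filter housings, flange on flange

## Robot

A 6-joint arm with a two-finger parallel gripper is mounted at the origin on the work surface. World frame = base frame: x ahead of the robot, y to its left, z up, the work surface at z = 0. Lengths are in m, angles in rad, forces in N, time in s.
With the tool pointing down it reaches from about 0.325 to 0.775 m from the base axis. Payload 5.5 kg.
Tool frame: the origin (TCP) lies midway between the tips of the shut fingers; the grasp point (between the pads) lies 19 mm behind it (ctrl.grasp_offset is the distance from the TCP to the grasp point, in m); z points along the fingers, y is the direction in which the jaws open and shut (so a half turn about z gives the same grasp; the last joint's range is limited). The gripper opens to 88 mm and grips with 3 to 60 N. Pads are 20 mm wide; open, the fingers measure 115 mm over their backs; the gripper's body (75 mm by 178 mm) begins 61 mm behind the grasp point.
Start: joints at [-1.214, 0.091, 1.231, -0, 1.82, -0.057], TCP at [0.241, -0.549, 0.223] pointing down, gripper open.
Joint ranges: [-2.87, 2.87], [-0.86, 2.18], [0.17, 2.46], [-1.51, 4.65], [0.06, 2.69], [-2.65, 2.65]. Speed limits (rad/s): [2.57, 2.57, 3.01, 3.14, 3.14, 3.14].

## Interface

Orientations are given as [roll, pitch, yaw] about the fixed x, y, z axes, in that order (R = Rz(yaw) Ry(pitch) Rx(roll)).
In Python, from plant import ctrl, planner, read_camera, camera_info, find_in, outline_of, spot_point gives the robot as it stands. Calls block until the motion is done:
- ctrl.move_pose(position, orientation): joint-space move of the TCP to a pose.
- ctrl.servo_line(position, rotation=None, max_speed=0.15): straight line of the TCP; rotation=None keeps the orientation; max_speed is the mean speed in m/s.
- ctrl.goto_joints(angles): joint-space move.
- ctrl.command_gripper(opening, force=None): finger opening in m; force is the grip in N (None keeps the last); returns when the fingers have stopped.
- ctrl.wait(seconds).
- planner.solve_ik(position, orientation): joint angles nearest the present ones, or None.
- read_camera(name): name is "side" or "top"; returns (picture, depth): 480x640x3 uint8, red, green, blue; 480x640 float32, m along the optical axis (not along the pixel's ray), 0 where there is no reading.
- camera_info(name): a dict with "fx", "fy", "cx", "cy" (pixels), "pose" (4x4, takes a point from camera to world coordinates). Camera axes: x right, y up, looking along -z (the intrinsics and any distortion apply to the point x, -y, -z); pixel columns grow to the right and rows downward; lengths in m; the calibration is good to about 2 mm. A picture is of the moment at which its call begins. camera_info takes no time and is no camera call.
A pose or a line that the arm cannot do raises ctrl.PlanningError and nothing moves.
- ctrl.close_job(): hands the job in, once; it reports no verdict.
Trained networks look in the newest picture that a camera, given by its name, has taken for a name from the list of things; names that differ only in an ending like _2 or _b are one class to them, and where a whole thing is asked for, a point or a joint stands for the part that bears it (a point fixed in the world has none). Each returns a list of dicts, best first, with "conf" (0 to 1); they miss things now and then, are a little off and sometimes report something else, mostly with a low value. They report only what shows in the picture. A call takes as long as a camera call.
- find_in(camera, name): "bbox" ([left, top, right, bottom] in pixels, round what is visible of it).
- outline_of(camera, name): "mask" (480x640 bool, what is visible of it) and "bbox" ([left, top, right, bottom] in pixels, round what is visible of it).
- spot_point(camera, name): "point" ([column, row] in pixels: a listed point, or the origin of a listed thing).
Readings, each from a call of its own:
- ctrl.current_t(): time.
- ctrl.current_q(): joint angles.
- ctrl.current_dq(): joint speeds.
- ctrl.current_joint_efforts(): joint torques, N m.
- ctrl.current_eef_pos(): TCP position.
- ctrl.current_ee_rot(): TCP orientation.
- ctrl.current_contact_force(): force on the tool from outside, world axes, zero at the start.
- ctrl.current_ft_torque(): the same for the moment, N m.
- ctrl.current_opening(): finger opening in m.
Only numpy, scipy, OpenCV 4.12 (cv2) and the standard library are available. Lean on these libraries where they do the work, as an engineer would, in place of code of your own. Each camera call takes 0.05 s, during which the arm holds its last target. There are 200 camera calls.

## Task

Two dust-filter housings, a large and a small one, lie in flanged halves on the workshop bench: lower halves mouth-up, upper halves mouth-down. Put each upper half, mouth-down as it is, onto the lower half of the same size, rim on rim with the edges lined up, so that both housings stand closed and steady. Set the halves down rather than dropping them, and leave the lower halves standing where they are.

Things in the scene. Friction and masses are not known exactly. Their poses are not given: they have to be found in the camera images.
- large_lower: large lower half: same bowl standing MOUTH-UP, loose, about 0.45 kg. Base and body 56 mm across; rim flange at the top 88 mm across, 6 mm thick, its flat upper face 60 mm above the base; opening 50 mm. Origin: centre of the base's underside; z up.
- large_upper: large upper half: round bare-steel bowl standing MOUTH-DOWN, loose, about 0.45 kg. Rim flange at the bottom 88 mm across, 6 mm thick; above it a straight body 56 mm across with closed flat top, 60 mm high in all, inside 50 mm across. Origin: centre of the flange's underside (mouth plane); z up. Grip across the body from above, fingertips over the flange.
- small_lower: small lower half: same bowl standing MOUTH-UP, loose, about 0.22 kg. Base and body 38 mm across; rim flange at the top 64 mm across, 5 mm thick, its flat upper face 50 mm above the base; opening 32 mm. Origin: centre of the base's underside; z up. The halves stand over 140 mm apart; a screwdriver lies on the centre line, a can, bottle (150 mm high) and tape roll outside them.
- small_upper: small upper half: round bare-steel bowl standing MOUTH-DOWN, loose, about 0.22 kg. Rim flange at the bottom 64 mm across, 5 mm thick; above it a straight body 38 mm across with closed flat top, 50 mm high in all, inside 32 mm across. Origin: centre of the flange's underside (mouth plane); z up. Grip across the body from above, fingertips over the flange.

How it is judged:
By the outcome, as a careful person would: the job done as asked, in the order asked, and still so for the second after the job is handed in, with the robot touching nothing.
It also fails if it takes over 64 s, if anything falls off the work surface, if the arm or the gripper's body presses on something with over 40 N, if the wrist force passes 120 N, or if a joint passes its speed limit or range.

## Working session

There is one attempt and no reset: what is moved stays moved. The work goes in short steps, each a Python script; the robot and the scene stay as the last script left them, time stands still between calls to the robot, and variables do not carry over. Pictures are saved under pics/ and viewed, about 8 in all and at most 12, crops included, and the job is handed in when it is done.

```bash
ls; mkdir -p pics
cat > look.py <<'E'
from plant import ctrl, planner, read_camera, camera_info, find_in, outline_of, spot_point
import cv2, numpy as np
names=["large_lower","large_upper","small_lower","small_upper"]
E
python3 - <<'E'
from look import *
for c in ("side","top"):
    p,d=read_camera(c); i=camera_info(c); print(c,{k:(np.round(v,3).tolist() if k=="pose" else v) for k,v in i.items()}, (d>0).mean())
    im=p[:,:,::-1].copy()
    for n in names:
        r=outline_of(c,n)
        print(n,[(round(x["conf"],2),np.round(x["bbox"]).tolist()) for x in r[:3]])
        for x in r[:1]:
            b=[int(v) for v in x["bbox"]]
            cv2.rectangle(im,b[:2],b[2:],(0,255,0),1); cv2.putText(im,n,(b[0],b[1]-2),0,.4,(0,0,255),1)
    cv2.imwrite(f"pics/{c}1.png",im)
print(ctrl.current_t(),ctrl.current_ee_rot())
E
```

```text
pics
side {'fx': 580.3833670858354, 'fy': 580.3833670858354, 'cx': 324.4234502561654, 'cy': 244.8982344791107, 'pose': [[-0.992, 0.091, -0.087, 0.463], [-0.125, -0.669, 0.733, 0.68], [0.009, 0.738, 0.675, 0.682], [0.0, 0.0, 0.0, 1.0]]} 0.9960188802083333
large_lower [(0.75, [340.0, 312.0, 407.0, 383.0])]
large_upper [(0.96, [194.0, 333.0, 256.0, 402.0])]
small_lower [(0.95, [358.0, 174.0, 395.0, 213.0])]
small_upper [(0.87, [259.0, 196.0, 294.0, 233.0])]
top {'fx': 516.8273084518694, 'fy': 516.8273084518694, 'cx': 309.2815519230284, 'cy': 241.87287269860784, 'pose': [[-0.006, 0.998, -0.06, 0.482], [-1.0, -0.007, -0.023, -0.008], [-0.024, 0.06, 0.998, 0.842], [0.0, 0.0, 0.0, 1.0]]} 0.9959798177083333
large_lower [(0.65, [165.0, 266.0, 224.0, 324.0])]
large_upper [(0.65, [152.0, 139.0, 210.0, 192.0])]
small_lower [(0.76, [417.0, 258.0, 461.0, 301.0])]
small_upper [(0.95, [366.0, 152.0, 405.0, 193.0])]
0.5 [-3.14151920e+00  3.44459086e-06  4.13768143e-01]
```

View pics/side1.png

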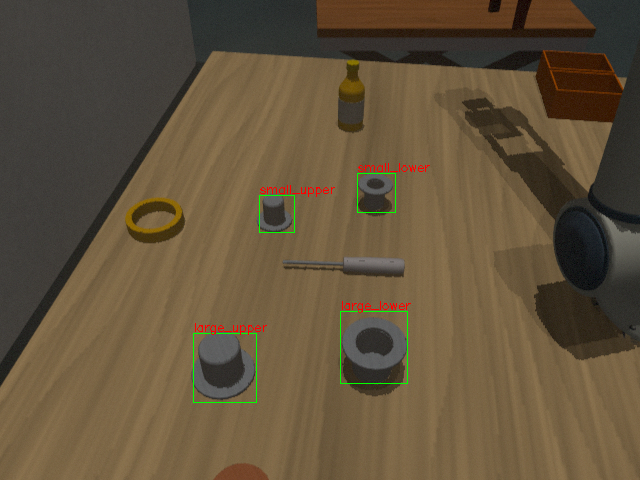

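View pics/top1.png

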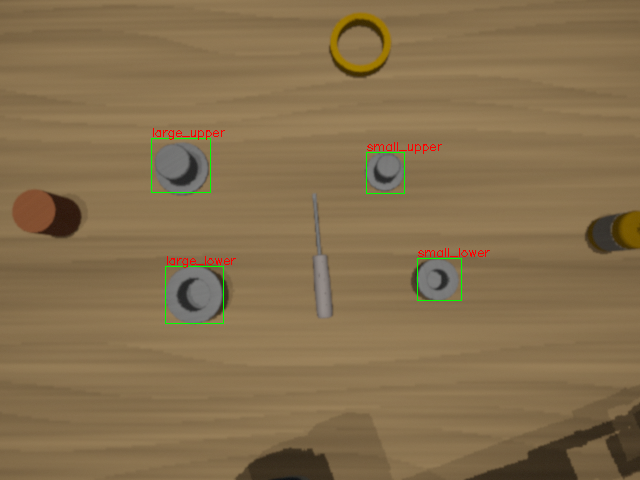

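The networks' boxes match the pictures. In the top view, large_upper is at about (180,166), large_lower (195,294), small_upper (386,172) and small_lower (438,279). The can is at the left, the bottle at the right, and the screwdriver lies between the pairs. Next I'll measure the centres from the slices of the top faces.

```bash
cat >> look.py <<'E'
def world(c,d):
    i=camera_info(c); v,u=np.mgrid[0:480,0:640]
    P=np.stack([(u-i["cx"])/i["fx"]*d,-(v-i["cy"])/i["fy"]*d,-d],-1)
    return P@i["pose"][:3,:3].T+i["pose"][:3,3]
def face(c,mask,z,d,tol=.004):
    """centre, diameter and median height of the flat face at height z inside mask"""
    W=world(c,d); m=cv2.dilate(mask.astype(np.uint8),np.ones((5,5)))>0
    s=m&(d>0)&(abs(W[...,2]-z)<tol)
    s=cv2.morphologyEx(s.astype(np.uint8),cv2.MORPH_OPEN,np.ones((2,2)))>0
    n,l,st,_=cv2.connectedComponentsWithStats(s.astype(np.uint8))
    s=l==1+np.argmax(st[1:,4])
    i=camera_info(c); o=i["pose"][:3,3]; r=W[s]-o
    p=o+r*((z-o[2])/r[:,2])[:,None]
    h=cv2.convexHull((p[:,:2]).astype(np.float32)); M=cv2.moments(h)
    return np.array([M["m10"],M["m01"]])/M["m00"],2*np.sqrt(M["m00"]/np.pi),np.median(W[s][:,2]),s.sum()
H={"large_lower":.06,"large_upper":.06,"small_lower":.05,"small_upper":.05}
E
python3 - <<'E'
from look import *
for c in ("side","top"):
    p,d=read_camera(c)
    for n in names:
        r=outline_of(c,n)
        if r: 
            q=face(c,r[0]["mask"],H[n],d); print(c,n,np.round(q[0],4),np.round(q[1:],4))
E
```

```text
side large_lower [0.454  0.1901] [8.000e-02 6.070e-02 1.931e+03]
side large_upper [0.6543 0.2253] [5.18e-02 6.09e-02 1.13e+03]
side small_lower [ 0.4706 -0.1803] [5.87e-02 5.08e-02 5.00e+02]
side small_upper [ 0.6466 -0.1067] [3.83e-02 5.05e-02 2.48e+02]
top large_lower [0.4443 0.1841] [7.820e-02 6.010e-02 1.768e+03]
top large_upper [0.6539 0.2187] [5.44e-02 5.99e-02 9.84e+02]
top small_lower [ 0.4697 -0.1864] [5.730e-02 5.040e-02 1.026e+03]
top small_upper [ 0.6458 -0.1134] [3.59e-02 5.01e-02 4.42e+02]look.py:16: RuntimeWarning: divide by zero encountered in divide
  p=o+r*((z-o[2])/r[:,2])[:,None]
look.py:16: RuntimeWarning: invalid value encountered in multiply
  p=o+r*((z-o[2])/r[:,2])[:,None]
```

The diameters come out too small and the two cameras disagree by 6 mm or more. I'll check the masks and slices by eye.

Run:
```python
from look import *
rows=[]
for c in ("side","top"):
    p,d=read_camera(c); d0=d.copy(); W=world(c,d); row=[]
    for n in names:
        r=outline_of(c,n)[0]; b=np.array(r["bbox"]).astype(int); cx,cy=(b[0]+b[2])//2,(b[1]+b[3])//2
        im=p[:,:,::-1].copy(); m=r["mask"].astype(np.uint8)
        s=(abs(W[...,2]-H[n])<.004)&(d>0)
        im[s]=im[s]//2+np.array([0,90,0],np.uint8)
        k=cv2.resize(im[cy-42:cy+42,cx-42:cx+42],(200,200),interpolation=0)
        mm=cv2.resize(m[cy-42:cy+42,cx-42:cx+42],(200,200),interpolation=0)
        cs,_=cv2.findContours(mm,0,1); cv2.drawContours(k,cs,-1,(0,0,255),1); row.append(k)
    rows.append(np.hstack(row))
cv2.imwrite("pics/m.png",np.vstack(rows))
```

```text
(no output)
```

View pics/m.png

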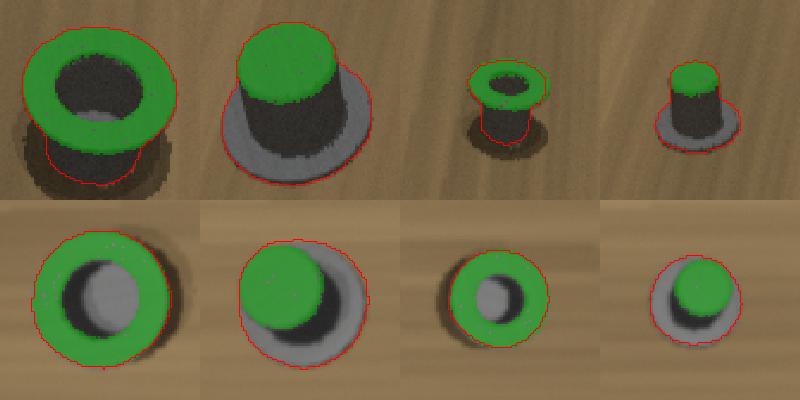

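The picture shows clean masks and slices covering the full faces, so the error is numerical: OpenCV's hull on tiny float coordinates. I'll use scipy and mm.

```bash
python3 - <<'E'
s=open('look.py').read()
a=s.index("    h=cv2.convexHull"); b=s.index("    return np.array([M[")
s=s[:a]+'''    c0=p[:,:2].mean(0); h=ConvexHull((p[:,:2]-c0)*1e3); q=h.points[h.vertices]
    M=cv2.moments(q.astype(np.float32)[:,None])
'''+s[b:]
s=s.replace('return np.array([M["m10"],M["m01"]])/M["m00"],2*np.sqrt(M["m00"]/np.pi)','return c0+np.array([M["m10"],M["m01"]])/M["m00"]/1e3,2e-3*np.sqrt(M["m00"]/np.pi)')
s="from scipy.spatial import ConvexHull\n"+s
open('look.py','w').write(s)
E
python3 - <<'E'
from look import *
for c in ("side","top"):
    p,d=read_camera(c)
    for n in names:
        r=outline_of(c,n)
        if r: 
            q=face(c,r[0]["mask"],H[n],d); print(c,n,np.round(q[0],4),np.round(q[1:],4))
for r in (.0,):
  for pos in ([.654,.22,.05],[.446,.187,.15],[.646,-.11,.05],[.47,-.183,.15]):
    print(pos,[(round(y,2),None if (s:=planner.solve_ik(pos,[np.pi,0,y])) is None else np.round(s,2).tolist()) for y in (0,np.pi/2)])
E
```

```text
look.py:17: RuntimeWarning: divide by zero encountered in divide
  p=o+r*((z-o[2])/r[:,2])[:,None]
look.py:17: RuntimeWarning: invalid value encountered in multiply
  p=o+r*((z-o[2])/r[:,2])[:,None]
Traceback (most recent call last):
  File "look.py", line 18, in face
    c0=p[:,:2].mean(0); h=ConvexHull((p[:,:2]-c0)*1e3); q=h.points[h.vertices]
                          ~~~~~~~~~~^^^^^^^^^^^^^^^^^^
  File "scipy/spatial/_qhull.pyx", line 2492, in scipy.spatial._qhull.ConvexHull.__init__
  File "scipy/spatial/_qhull.pyx", line 284, in scipy.spatial._qhull._Qhull.__init__
ValueError: Points cannot contain NaN
```

The even-sized 2x2 kernel shifted the slice and pulled in empty pixels. I'll drop it.

```bash
sed -i '/MORPH_OPEN/d' look.py; sed -i 's/WithStats(s.astype(np.uint8))/WithStats(s.astype(np.uint8),connectivity=4)/' look.py
python3 - <<'E'
from look import *
for c in ("side","top"):
    p,d=read_camera(c)
    for n in names:
        r=outline_of(c,n)
        if r: 
            q=face(c,r[0]["mask"],H[n],d); print(c,n,np.round(q[0],4),np.round(q[1:],4))
for pos in ([.654,.22,.05],[.446,.187,.15],[.646,-.11,.05],[.47,-.183,.15]):
    print(pos,[(round(y,2),None if (s:=planner.solve_ik(pos,[np.pi,0,y])) is None else np.round(s,2).tolist()) for y in (0,np.pi/2)])
print(ctrl.current_t())
E
```

```text
side large_upper [0.657  0.2239] [5.590e-02 6.100e-02 1.135e+03]
side small_lower [ 0.4735 -0.1828] [6.49e-02 5.08e-02 4.96e+02]
side small_upper [ 0.6488 -0.1094] [3.84e-02 5.09e-02 2.44e+02]
top large_lower [0.4515 0.1858] [8.680e-02 6.020e-02 1.768e+03]
top large_upper [0.6554 0.2203] [5.46e-02 5.99e-02 9.92e+02]
top small_lower [ 0.4722 -0.1843] [6.250e-02 5.040e-02 1.022e+03]
top small_upper [ 0.6473 -0.1118] [3.65e-02 5.01e-02 4.49e+02]
[0.654, 0.22, 0.05] [(0, [0.28, 0.36, 1.22, -0.0, 1.55, 1.85]), (1.57, [0.28, 0.36, 1.22, -0.0, 1.55, 0.28])]
[0.446, 0.187, 0.15] [(0, [0.33, -0.23, 1.66, -0.0, 1.71, 1.9]), (1.57, [0.33, -0.23, 1.66, -0.0, 1.71, 0.33])]
[0.646, -0.11, 0.05] [(0, [-0.22, 0.27, 1.34, -0.0, 1.53, 1.35]), (1.57, [-0.22, 0.27, 1.34, 0.0, 1.53, -0.22])]
[0.47, -0.183, 0.15] [(0, [-0.44, -0.17, 1.61, -0.0, 1.7, 1.13]), (1.57, [-0.44, -0.17, 1.61, 0.0, 1.7, -0.44])]
2.1
```

Both cameras now agree to about 2–4 mm and the diameters are right. I'll centre each upper half by pinching it at two yaws, starting with the small one. The pinched position also shows the camera bias. Then the large one gets the same pinch and stays held.

```bash
cat >> look.py <<'E'
def meas(n,cams=("side","top")):
    out={}
    for c in cams:
        p,d=read_camera(c); r=outline_of(c,n)
        if r and r[0]["conf"]>.4:
            q=face(c,r[0]["mask"],H[n],d); out[c]=q; print(c,n,np.round(q[0],4),np.round(q[1:],4))
    return out
def pinch(xy,tip):
    """centre a part at xy between the jaws along y, then along x; stays gripped lightly"""
    x,y=xy
    ctrl.move_pose([x,y,.14],[np.pi,0,0]); ctrl.command_gripper(.086)
    ctrl.servo_line([x,y,tip],max_speed=.12); ctrl.command_gripper(.0,8); print("open",ctrl.current_opening())
    ctrl.command_gripper(.086); ctrl.servo_line([x,y,.09],max_speed=.2)
    ctrl.move_pose([x,y,.09],[np.pi,0,np.pi/2]); ctrl.servo_line([x,y,tip],max_speed=.12)
    ctrl.command_gripper(.0,8); print("open",ctrl.current_opening(),"tcp",ctrl.current_eef_pos(),ctrl.current_t())
E
python3 - <<'E'
from look import *
ctrl.move_pose([.64,-.11,.24],[np.pi,0,0])
pinch([.648,-.1106],.009)
ctrl.command_gripper(.086); x,y=ctrl.current_eef_pos()[:2]; ctrl.servo_line([x,y,.12],max_speed=.2)
pinch([.656,.222],.011)
a=meas("small_upper"); b=meas("small_lower"); e=meas("large_lower")
print(ctrl.current_t(),ctrl.current_contact_force())
E
```

```text
open 0.03674050335984436
open 0.036884866909964356 tcp [ 0.64806462 -0.11061984  0.00899057] 11.5083
open 0.056767887468732466
open 0.05548642880418017 tcp [0.65625145 0.22202993 0.01137441] 20.8917
side small_upper [ 0.6483 -0.108 ] [3.81e-02 5.08e-02 2.44e+02]
top small_upper [ 0.6467 -0.1114] [3.63e-02 5.01e-02 4.50e+02]Traceback (most recent call last):
  File "<stdin>", line 6, in <module>
  File "look.py", line 26, in meas
    q=face(c,r[0]["mask"],H[n],d); out[c]=q; print(c,n,np.round(q[0],4),np.round(q[1:],4))
  File "look.py", line 17, in face
    c0=p[:,:2].mean(0); h=ConvexHull((p[:,:2]-c0)*1e3); q=h.points[h.vertices]
                          ~~~~~~~~~~^^^^^^^^^^^^^^^^^^
  File "scipy/spatial/_qhull.pyx", line 2492, in scipy.spatial._qhull.ConvexHull.__init__
  File "scipy/spatial/_qhull.pyx", line 356, in scipy.spatial._qhull._Qhull.__init__
scipy.spatial._qhull.QhullError: QH6214 qhull input error: not enough points(2) to construct initial simplex (need 3)

While executing:  | qhull i Qt
Options selected for Qhull 2020.2.r 2020/08/31:
  run-id 321361527  incidence  Qtriangulate  _pre-merge  _zero-centrum
  _maxoutside  0
```

At the pinched small half the side camera's bias is (+0.2,+2.6) mm and the top's is (−1.4,−0.8) mm. I'll grip firmly, lift, and measure large_lower again with the side camera, since that detection failed.

Run:
```python
s=open('look.py').read()
s=s.replace("            q=face(c,r[0][\"mask\"],H[n],d); out","            try: q=face(c,r[0][\"mask\"],H[n],d)\n            except Exception: print(c,n,'bad',r[0]['bbox']); continue\n            out")
open('look.py','w').write(s)
from look import *
ctrl.command_gripper(0.0,40)
x,y=ctrl.current_eef_pos()[:2]
ctrl.servo_line([x,y,.13],max_speed=.12)
print(ctrl.current_contact_force(),ctrl.current_opening())
meas("large_lower"); meas("small_lower")
p,d=read_camera("side"); cv2.imwrite("pics/held.png",p[:,:,::-1]); print(ctrl.current_t())
```

```text
[-0.53515212  0.05127065 -3.40541594] 0.05481304085274109
side large_lower [0.453  0.1881] [8.810e-02 6.080e-02 1.927e+03]
top large_lower [0.4514 0.1855] [8.640e-02 6.030e-02 1.729e+03]
side small_lower [ 0.4734 -0.1828] [6.48e-02 5.08e-02 4.97e+02]
top small_lower [ 0.4722 -0.1843] [6.250e-02 5.040e-02 1.031e+03]
23.0
```

View pics/held.png

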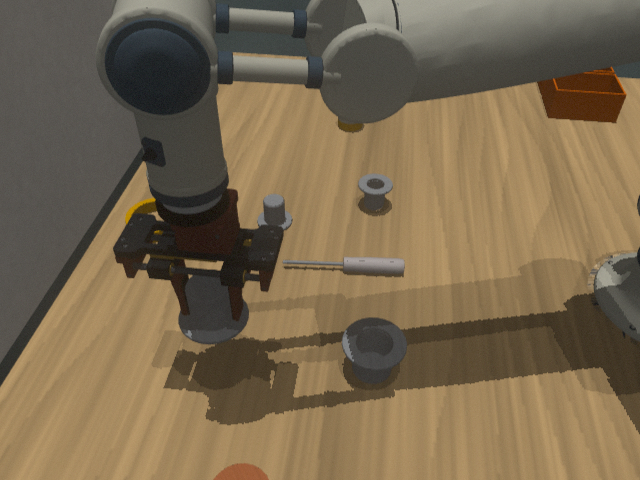

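The picture shows the large upper half held level at about (213,300), with the large lower half clear at (373,350). The bias-corrected large_lower is side (.4526,.1860) and top (.4528,.1864), so they agree. Placing now.

```bash
cat >> look.py <<'E'
def setdown(xy,tip,hover):
    x,y=xy
    ctrl.servo_line([x,y,hover],max_speed=.12); ctrl.servo_line([x,y,tip+.004],max_speed=.06); ctrl.wait(.2)
    f0=ctrl.current_contact_force()[2]; z=tip+.004
    while z>tip-.004:
        z-=.001; ctrl.servo_line([x,y,z],max_speed=.015); f=ctrl.current_contact_force()[2]
        if f-f0>2: break
    print("set down",z-tip,f0,f,ctrl.current_eef_pos())
    ctrl.command_gripper(.08); ctrl.servo_line([x,y,hover+.02],max_speed=.15); print(ctrl.current_t())
E
python3 - <<'E'
from look import *
setdown([.4527,.1862],.071,.13)
p,d=read_camera("side"); cv2.imwrite("pics/placed1.png",cv2.resize(p[200:440,200:520,::-1],None,fx=2,fy=2))
E
```

```text
set down 0.0 -3.5802325454656865 -1.1419434867466878 [0.45289815 0.18626611 0.07132125]
28.4083
```

View pics/placed1.png

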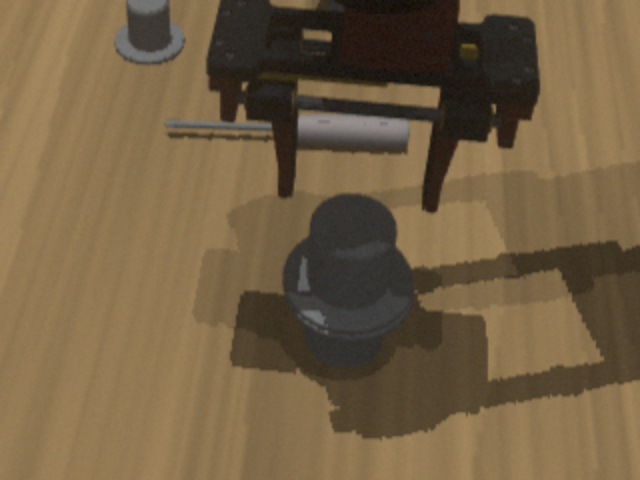

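The large housing is closed, with the rims looking flush at about (348,290) in the crop. Now the small one.

Run:
```python
from look import *
D=[np.pi,0,np.pi/2]; x,y=.6481,-.1106
ctrl.servo_line([.46,.15,.18],max_speed=.15)
ctrl.move_pose([x,y,.16],D); ctrl.servo_line([x,y,.009],max_speed=.12)
ctrl.command_gripper(0,30); print(ctrl.current_opening())
ctrl.servo_line([x,y,.11],max_speed=.12)
setdown([.4735,-.1845],.059,.11)
ctrl.move_pose([.55,0,.25],D); ctrl.move_pose([.35,-.40,.25],D)
i=0
for c in ("side","top"):
    p,d=read_camera(c); W=world(c,d); o=camera_info(c)["pose"][:3,3]
    for n,r in (("large",.044),("small",.032)):
        print(c,n)
    cv2.imwrite(f"pics/end_{c}.png",p[:,:,::-1]); np.savez(f"end_{c}.npz",p=p,d=d)
print(ctrl.current_t())
a,b=cv2.imread("pics/end_side.png"),cv2.imread("pics/end_top.png")
z=lambda im,u,v,s:cv2.resize(im[v-s:v+s,u-s:u+s],(300,300),interpolation=cv2.INTER_CUBIC)
cv2.imwrite("pics/end.png",np.vstack([np.hstack([z(a,374,335,60),z(a,376,180,40)]),np.hstack([z(b,190,292,50),z(b,438,279,40)])]))
```

```text
0.036394312578508725
set down -0.0010000000000000009 -2.6164866459738767 4.474582002134227 [ 0.47355724 -0.18454224  0.05891537]
38.8667
side large
side small
top large
top small
41.5333
```

View pics/end.png

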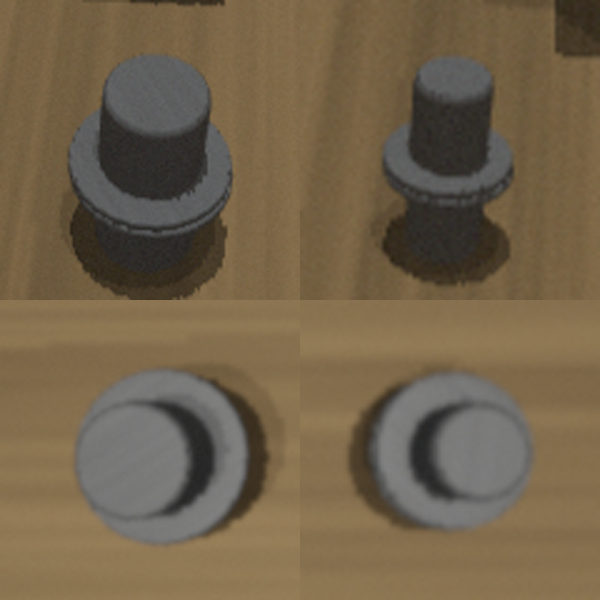

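Both housings stand closed, and the rim edges coincide to about a pixel in both views. One numerical check of the top faces against the measured lower halves, on the saved images.

Run:
```python
from look import *
B={"side":np.array([.0002,.0026]),"top":np.array([-.0014,-.0008])}
box={("side","large"):(374,310,50),("side","small"):(376,170,35),("top","large"):(190,292,45),("top","small"):(438,279,35)}
T={"large":([.4527,.1862],.12,.066),"small":([.4735,-.1845],.10,.055)}
for (c,n),(u,v,s) in box.items():
    m=np.zeros((480,640),bool); m[v-s:v+s,u-s:u+s]=1; d=np.load(f"end_{c}.npz")["d"]
    for z in T[n][1:]:
        q=face(c,m,z,d,.0035); print(c,n,z,"offset mm",np.round((q[0]-B[c]-T[n][0])*1e3,1),"dia",round(q[1]*1e3,1),"h",round(float(q[2]),4))
```

```text
side large 0.12 offset mm [ 1.2 -0.9] dia 55.5 h 0.1207
side large 0.066 offset mm [1.6 0.1] dia 81.6 h 0.0669
side small 0.1 offset mm [0.4 0.2] dia 38.5 h 0.1008
side small 0.055 offset mm [0.2 1.1] dia 63.7 h 0.0559
top large 0.12 offset mm [ 1.4 -1. ] dia 54.4 h 0.1201
top large 0.066 offset mm [ 1.2 -1.4] dia 86.1 h 0.0663
top small 0.1 offset mm [0.8 0.3] dia 36.5 h 0.1003
top small 0.055 offset mm [0.6 0.6] dia 62.9 h 0.0555
```

```bash
python3 -c "
from look import *
print(ctrl.current_t()); ctrl.close_job()"
```

```text
41.5333
the job is handed in; nothing more can be done
```

Both housings are closed and I handed the job in at 41.5 s of the 64 s allowed. I centred each upper half by pinching it at two yaws, then carried it over and lowered it until I felt contact. The pinched small half also gave me the camera bias.

- **Seating:** The top faces measure 120 mm (large) and 100 mm (small) high, so both are seated rim on rim. In the last pictures both stand upright with the rim edges coinciding to about a pixel, and the arm is clear.
- **Alignment:** Compared with the lower halves as measured before placing, the small upper half is within about 1 mm. The large one is about 1.6 mm off in both cameras (+1.3 mm in x, −1.0 mm in y). I left it because that is within the 2 mm calibration accuracy and lifting it again risked disturbing the stack.
- **Weaker readings:**
  - The side camera's rim measurement on the large housing came out small (81.6 mm instead of 88 mm), probably because the body hides part of the rim, so I gave it less weight.
  - I did not measure the lower halves' positions again after placing. The check assumes they stayed put.

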